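# Close up the terminal box

## Robot

A 7-joint arm with a two-finger parallel gripper is mounted at the origin on a cart in front of the work surface, level with it; the furniture and walls round the work are solid. World frame = base frame: x ahead of the robot, y to its left, z up, the work surface at z = 0. Lengths are in m, angles in rad, forces in N, time in s.
With the tool pointing down it reaches from about 0.4 to 0.85 m from the base axis. Payload 10.4 kg.
Tool frame: the origin (TCP) lies at the very end of the fingers, on their centre line; the grasp point (between the pads) lies 19 mm behind it (manip.pinch_z is the distance from the TCP to the grasp point, in m); z points along the fingers, y is the line along which they close (so a half turn about z gives the same grasp; the last joint's range is limited). The gripper opens to 85 mm and grips with 20 to 120 N. Pads are 22 mm wide; open, the fingers measure 114 mm over their backs; the gripper's body (76 mm by 85 mm) begins 54 mm behind the grasp point. The pads swing forward as they close: fully open they stand 13 mm farther back than shut.
Start: joints at [-1.236, 0.332, -0.065, 1.46, 0.022, 1.35, -0.088], TCP at [0.219, 0.585, 0.231] pointing down, gripper open.
Joint ranges: [-2.6, 2.6], [-0.5, 2.12], [-1.47, 1.34], [0.16, 2.42], [-1.27, 4.41], [0.06, 2.06], [-2.6, 2.6]. Speed limits (rad/s): [2.22, 2.22, 2.79, 2.79, 3.14, 3.14, 3.14].

## Interface

Orientations are given as a unit quaternion [x, y, z, w].
In Python, from workcell import manip gives the robot as it stands. The module is installed in compiled form; this text tells all that it offers.
- The arm moves only by the shell command python3 -m creep 'ROWS' [OPENING] [FORCE]. ROWS is a JSON object of lists of equal length, an entry for each row: "slide": the shift along the tool's x, y, z in m, a list of three; "twist": the turn about the tool's z in degrees. A call has 1 to 8 rows; each row shifts and turns the commanded pose from where the row before left it, along the tool's axes as they then stand; what a row does not reach is not made up. A row lasts 1/8 s, in which the tool goes at most 62.5 mm and 10.7 degrees, less where a joint would pass 70% of its speed; a pose out of reach is approached as far as the arm can. A call with a gripper value outside its range is refused whole. OPENING is the opening in per cent of the stroke, from 0 (shut) to 100 (fully open), set as the call begins (- or left out, the last holds). The fingers move at their own pace and stop on an object; FORCE is the grip in N (left out, the last holds). Time passes only in rows, so rows that do not move let the fingers close. It gives the time, the measured TCP pose, the force, the opening and the grip force at its end, in the units of the state.
- manip.get_obs(): the state, without advancing time (a new reading comes with each control period).
- manip.camera(name): name is "scene" or "top" or "wrist"; returns (picture, depth): 420x560x3 uint8, blue, green, red; 420x560 float32, m along the optical axis (not along the pixel's ray), 0 where there is no reading.
- manip.camera_params(name): a dict with "intrinsics" (3x3 intrinsics, pixels), "R" (3x3) and "t" (3): a world point X has camera coordinates R X + t. Camera axes: x right, y down, z forward; pixel columns grow to the right and rows downward; lengths in m; the calibration is good to about 2 mm. The wrist camera is an equidistant fisheye: a pixel r from the principal point sees the ray r / f radians off the axis. A picture is of the moment at which its call begins: read the wrist's pose just before it. camera_params takes no time and is no camera call; for the wrist camera it gives the pose at the moment of the call.
- manip.hand_in(): hands the job in; it is judged then, once.
The state is a dict: "clock": time; "joint_pos": joint angles; "joint_velocities": joint speeds; "tau": joint torques, N m; "position": TCP position; "ee_rot": TCP orientation; "ft_force": force on the tool from outside, world axes, zero at the start; "torque": the same for the moment, N m; "grip_width": opening from 0.0 (shut) to 1.0 (fully open); "grasp_force": force on a finger pad.
Only numpy, scipy, OpenCV 4.12 (cv2) and the standard library are available. Lean on these libraries where they do the work, as an engineer would, in place of code of your own. Each camera call takes 0.05 s, during which the arm holds its last target. There are 200 camera calls.

## Task

The cover of the dark grey terminal box has been laid on out of place and rides on top of its locating pins, too far towards one end. Push it along until it drops down over all four pins and lies flat on the box, then swing both red-knobbed catches fully across it so that it is held. Leave the tools lying around the board where they are.

Things in the scene. Friction and masses are not known exactly. Their poses are not given: they have to be found in the camera images.
- box: Fixed plywood board 200 x 290 x 12 mm with a dark grey die-cast box 116 x 192 mm, open on top, on its middle; rim 62 mm above the bench. Origin: centre of the board's underside, on the bench. z up, y along the box's length, x across it (away from the robot at yaw 0; yaw varies up to 0.45 rad). Two cable glands on the -y end, lower than the rim.
- seat (a point): Middle of the box's opening at rim height; axes as the box. The seated cover's origin lies here, within about 3 mm (the play of its holes).
- pin (a point): Tip of one of the four fixed steel pins at x = +-46, y = +-62 mm of the box: 8 mm thick, tapered tips, standing 7 mm above the rim (tip about 69 mm above the bench).
- ear (a point): Top of one of the four fixed guide ears at x = +-62 to +-66, y = +-50 to +-62 mm of the box, 14 mm above the rim; they keep the cover from going sideways (1.7 mm play each side).
- cover: Loose light grey painted metal plate 120 (x) x 200 (y) x 5 (z) mm, 0.3 kg, small yellow triangle towards its +y end. Origin: centre of its underside; axes as the box when seated. 12.5 mm holes at x = +-46, y = +-62 mm fit over the pins. At the start it rides level on the pin tips, underside 7 mm above the rim, 16 to 28 mm too far towards the box's +y end.
- push_edge (a point): Middle of the cover's +y end edge, half way up its 5 mm. It sticks out past the box with nothing under it down to the board (57 mm below); seated it overhangs the end wall by 4 mm. Pushed slowly towards -y here with a few N, the cover drops 7 mm when its holes meet the pins, which then stop it and show 2 mm above its top.
- catch_near (a joint): Swing catch on the box's -x side: steel bar 13 mm wide, 7 mm tall on a vertical pivot, red knob at its end. 0 = along the box, knob to +y, clear of the cover; grows as the knob swings inwards; 1.57 = straight across the cover, at its stop; negative = outwards (to -0.6). Starts -0.4 to 0, stays where left, about 1.5 N at the knob. Bar passes 1 mm above the seated cover; a riding cover blocks it.
- catch_far (a joint): The same catch, mirrored, on the box's +x side (away from the robot); same values and meaning: it grows as the knob swings inwards.
- catch_near_knob (a point): Middle of the near catch's red knob: upright, 15 mm thick, 24 mm tall, from 13 to 37 mm above the box's rim (this point is 25 mm above the rim), 54 mm from the pivot.
- catch_far_knob (a point): The same point on the far catch's knob.
- catch_near_pivot (a point): Pivot axis of the near catch, at x = -78, y = -30 mm of the box, 10 mm above the rim.
- catch_far_pivot (a point): Pivot axis of the far catch, at x = +78, y = -30 mm of the box, 10 mm above the rim.
- screwdriver_b: Screwdriver with a blue handle, 160 mm long, lying in front of the board (robot side). A bystander: leave it alone. Origin: centre of its underside.
- side_cutters: Side cutters with orange handles, 142 mm long, lying flat behind the board. A bystander: leave it alone. Origin: centre of its underside.
- nose_pliers: Pliers with red handles, 175 mm long, lying flat behind the board. A bystander: leave it alone. Origin: centre of its underside.

How it is judged:
By the outcome, as a careful person would: the job done as asked, in the order asked, and still so for the second after the job is handed in, with the robot touching nothing.
It also fails if it takes over 64 s, if anything falls off the work surface, if the arm or the gripper's body presses on something with over 40 N, if the wrist force passes 120 N, or if a joint passes its speed limit or range.

## Working session

There is one attempt and no reset: what is moved stays moved. The work goes in short steps, Python scripts to look and compute and a shell command to move; the robot and the scene stay as the last step left them, time stands still between calls to the robot, and variables do not carry over. Pictures are saved under pics/ and viewed, at most 10 in all, crops included, and the job is handed in when it is done.

```bash
mkdir -p pics; python3 - <<'E'
from workcell import manip
import cv2,numpy as np
o=manip.get_obs();print(o['clock'],o['position'],o['ee_rot'],o['grip_width'])
for n in('top','scene'):
    p,d=manip.camera(n);cv2.imwrite(f'pics/{n}1.png',p);np.save(f'{n}1.npy',d)
    c=manip.camera_params(n);print(n,c)
E
```

```text
0.0 [0.21879869 0.58504718 0.23054234] [ 1.77968041e-01  9.84036021e-01 -6.94151736e-04 -6.90083431e-05] 0.998444150729503
top {'intrinsics': array([[421.47032119,   0.        , 274.81544937],
       [  0.        , 421.47032119, 201.96366195],
       [  0.        ,   0.        ,   1.        ]]), 'R': array([[-2.47162292e-02, -9.99694506e-01,  5.83446630e-05],
       [-9.97440449e-01,  2.46565834e-02, -6.71163408e-02],
       [ 6.70943985e-02, -1.71705819e-03, -9.97745155e-01]]), 't': array([0.07445813, 0.58374907, 0.92725935])}
scene {'intrinsics': array([[406.67098023,   0.        , 280.63527942],
       [  0.        , 406.67098023, 209.59817974],
       [  0.        ,   0.        ,   1.        ]]), 'R': array([[ 0.78854771, -0.61484039,  0.01279876],
       [-0.27733348, -0.37410829, -0.88494583],
       [ 0.54888856,  0.69427248, -0.46551806]]), 't': array([-0.42306589,  0.26973478,  0.52035876])}
```

View pics/top1.png

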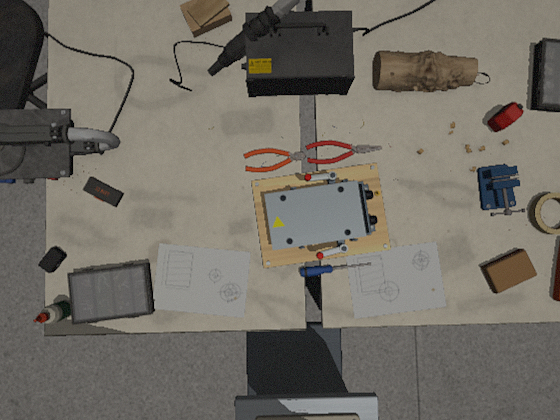

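View pics/scene1.png

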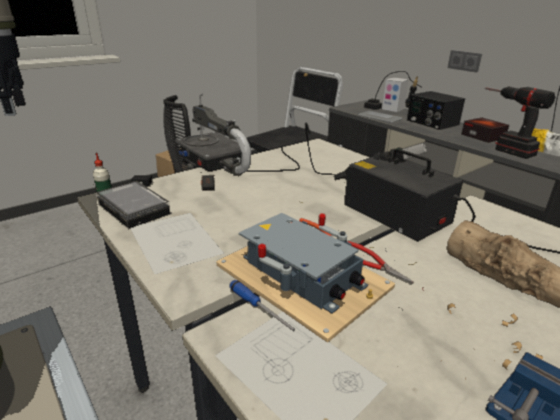

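The top view shows the board around (320,215), the cover around (315,213) with its triangle (+y end) at (278,222), and red knobs at (320,256) near and (307,177) far. Next I'll fit these in 3D.

```bash
cat > h.py <<'E'
from workcell import manip
import cv2,numpy as np
def cloud(n,p,d):
    c=manip.camera_params(n);K=c['intrinsics'];v,u=np.mgrid[:420,:560]
    X=np.stack([(u-K[0,2])/K[0,0]*d,(v-K[1,2])/K[1,1]*d,d],-1)
    return (X-c['t'])@c['R']
def fit(p,d,n='top'):
    W=cloud(n,p,d);b,g,r=[p[...,i].astype(int) for i in range(3)]
    roi=(abs(W[...,0]-.57)<.2)&(abs(W[...,1]-0)<.25)&(d>0)
    m=roi&(W[...,2]>.058)&(W[...,2]<.08)&(abs(r-b)<45)
    l,k,s,_=cv2.connectedComponentsWithStats(cv2.morphologyEx(m.astype(np.uint8),cv2.MORPH_OPEN,np.ones((5,5))))
    i=1+s[1:,4].argmax();P=W[k==i]
    R=cv2.minAreaRect((P[:,:2]*1000).astype(np.float32));print('cover',R,'z',np.percentile(P[:,2],[5,50,95]),cv2.boxPoints(R).round())
    m=roi&(r>120)&(g<70)&(b<70)&(W[...,2]>.075)
    l,k,s,_=cv2.connectedComponentsWithStats(m.astype(np.uint8))
    for i in range(1,l):
        if s[i,4]>8:
            Q=W[k==i];print('red',s[i,4],np.median(Q,0).round(4),'zmax',Q[:,2].max().round(4))
    return W
E
python3 - <<'E'
from h import *
p=cv2.imread('pics/top1.png');d=np.load('top1.npy');W=fit(p,d)
# board outline: wood colour, z~12mm
hsv=cv2.cvtColor(p,cv2.COLOR_BGR2HSV)
m=(W[...,2]>.006)&(W[...,2]<.018)&(abs(W[...,0]-.57)<.2)&(abs(W[...,1])<.25)&(hsv[...,1]>70)
l,k,s,_=cv2.connectedComponentsWithStats(m.astype(np.uint8));P=W[m&(s[k][...,4]>60)]
print('board',cv2.minAreaRect((P[:,:2]*1000).astype(np.float32)))
E
```

```text
cover ((556.4056396484375, -24.251556396484375), (124.91671752929688, 202.92095947265625), 7.092940807342529) z [0.07126244 0.07386199 0.07637368] [[ 482.   69.]
 [ 507. -133.]
 [ 631. -117.]
 [ 606.   84.]]
red 26 [ 0.6303 -0.0096  0.0978] zmax 0.1012
red 27 [ 0.4692 -0.0292  0.0989] zmax 0.1008
board ((589.2913818359375, -33.14642333984375), (268.1025695800781, 299.5155334472656), 6.872689723968506)
```

```bash
python3 -c "
import cv2
p=cv2.imread('pics/top1.png')[150:290,230:410];cv2.imwrite('pics/crop1.png',cv2.resize(p,None,fx=4,fy=4,interpolation=cv2.INTER_CUBIC))"
```

```text
(no output)
```

View pics/crop1.png

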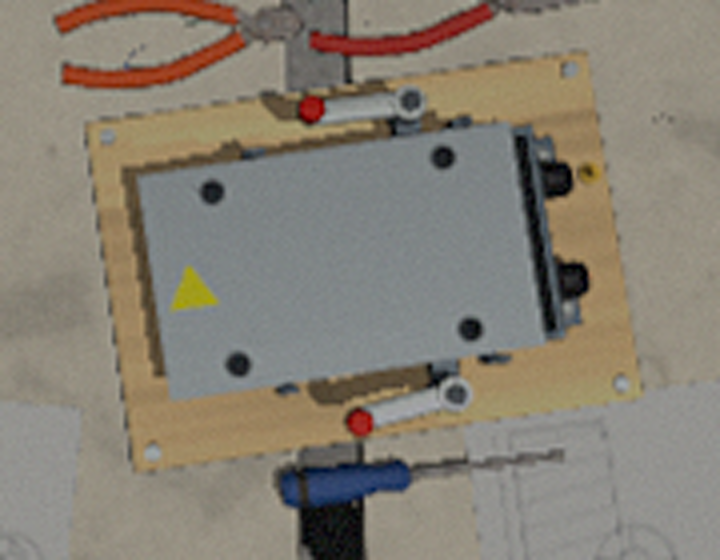

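The crop gives clear pivots at far (332.5,175) and near (343.8,248), the triangle at the left (+y) end, and the holes or pins as dark dots. I can now work out the box frame.

```bash
cat >> h.py <<'E'
def ray(u,v,z,n='top'):
    c=manip.camera_params(n);K=c['intrinsics'];R=c['R'];C=-R.T@c['t']
    r=R.T@np.array([(u-K[0,2])/K[0,0],(v-K[1,2])/K[1,1],1]);return C+r*(z-C[2])/r[2]
E
python3 - <<'E'
from h import *
q=lambda x,y,z:ray(x/4+230-.4,y/4+150-.4,z)
pf=q(410,101,.080);pn=q(456,393,.080);kf=q(312,110,.099);kn=q(360,422,.099)
a=pf-pn;print(pf,pn,kf,kn,np.linalg.norm(a));yaw=np.arctan2(a[1],a[0]);print('yaw',np.degrees(yaw))
# corners of board z=.012, cover z=.074
B=[q(*c,.012) for c in((85,122),(588,52),(640,392),(133,470))]
C=[q(*c,.074) for c in((137,177),(510,122),(547,345),(170,398))]
for P in(B,C):
    P=np.array(P);e=(P[1]+P[2]-P[0]-P[3])/2;print(P.mean(0),np.linalg.norm(e),np.degrees(np.arctan2(e[0],-e[1])))
cc=np.mean(C,0)
for yw in(yaw,np.radians(7.1)):
    X=np.array([np.cos(yw),np.sin(yw)]);Y=np.array([-X[1],X[0]])
    o=((pf+pn)/2)[:2]+.03*Y;print('box o',o,'board',np.mean(B,0)[:2])
    for n,k in(('pf',pf),('pn',pn),('kf',kf),('kn',kn),('cover',cc)):print(n,((k[:2]-o)@X).round(4),((k[:2]-o)@Y).round(4))
    T=manip.get_obs()['position'][:2]-o;print('tcp',T@X,T@Y)
E
```

```text
[ 0.63573946 -0.06226187  0.08      ] [ 0.48181684 -0.08107259  0.08      ] [ 0.62986714 -0.00883967  0.099     ] [ 0.46917737 -0.02852404  0.099     ] 0.15506777574236677
yaw 6.9675064552807155
[ 0.55604331 -0.04148758  0.012     ] 0.28870615006073924 6.908815968165202
[ 0.55291906 -0.02387003  0.074     ] 0.20031443406067748 6.774292464712494
box o [ 0.55513895 -0.04188878] board [ 0.55604331 -0.04148758]
pf 0.0775 -0.03
pn -0.0775 -0.03
kf 0.0782 0.0237
kn -0.0837 0.0237
cover -0.0 0.0182
tcp -0.25778741990763804 0.6631687074603132
box o [ 0.5550701  -0.04189727] board [ 0.55604331 -0.04148758]
pf 0.0775 -0.0302
pn -0.0775 -0.0298
kf 0.0783 0.0236
kn -0.0836 0.0239
cover 0.0001 0.0182
tcp -0.256183815085643 0.6637629737547278
```

```bash
python3 -m creep '{"slide":[[0,0,0],[0,0,0],[0,0,0],[-0.02,-0.0385,0],[-0.02,-0.0385,0],[-0.02,-0.0385,0],[-0.02,-0.0385,0],[-0.02,-0.0385,0]],"twist":[-9.15,-9.15,-9.15,0,0,0,0,0]}' 0 40
python3 -m creep '{"slide":[[-0.02,-0.0385,0.01],[-0.02,-0.0385,0.01],[-0.02,-0.0385,0.01],[-0.02,-0.0385,0.01],[-0.02,-0.0385,0.01],[-0.02,-0.0385,0.01],[-0.02,-0.0385,0.01],[-0.02,-0.0385,0.01]],"twist":[0,0,0,0,0,0,0,0]}'
cat >> h.py <<'E'
def rel():
    o=manip.get_obs();yw=np.radians(6.95);X=np.array([np.cos(yw),np.sin(yw)]);Y=np.array([-X[1],X[0]]);q=o['ee_rot']
    T=o['position'][:2]-[.5555,-.0417];print('t',o['clock'],'box xy',(T@X).round(4),(T@Y).round(4),'z',o['position'][2].round(4),'tool yaw err',(np.degrees(2*np.arctan2(q[1],q[0]))-186.95+180)%360-180,o['ft_force'].round(1),o['grip_width'])
E
python3 -c "from h import *;rel()"
```

```text
clock: 1.1
position: [0.342, 0.405, 0.231]
ee_rot: [-0.061, 0.998, -0.0, -0.0]
ft_force: [0.5, 0.2, 0.6]
grip_width: -0.001
grasp_force: 0.0
clock: 2.1
position: [0.538, 0.1189, 0.1508]
ee_rot: [-0.061, 0.998, 0.0, -0.0]
ft_force: [1.1, 0.6, 0.1]
grip_width: -0.0
grasp_force: 0.0
t 2.1 box xy 0.0021 0.1615 z 0.1508 tool yaw err 0.009901685270989447 [1.1 0.6 0.1] -0.000111130750323969
```

```bash
python3 -m creep '{"slide":[[0.001,0,0.024],[0.001,0,0.024],[0,0,0.024],[0,0,0.024],[0,-0.012,0],[0,-0.012,0],[0,0,0]],"twist":[0,0,0,0,0,0,0]}'
python3 -m creep '{"slide":[[0,-0.002,0],[0,-0.002,0],[0,-0.002,0],[0,-0.002,0],[0,0,0]],"twist":[0,0,0,0,0]}'
python3 - <<'E'
from h import *
rel();p,d=manip.camera('top');cv2.imwrite('pics/t2.png',p);cv2.imwrite('pics/c2.png',cv2.resize(p[150:290,230:410],None,fx=4,fy=4,interpolation=cv2.INTER_CUBIC));fit(p,d)
E
```

```text
clock: 2.98
position: [0.5393, 0.0943, 0.0564]
ee_rot: [-0.059, 0.998, -0.0, 0.001]
ft_force: [0.3, 0.3, 0.6]
grip_width: 0.003
grasp_force: 0.0
clock: 3.6
position: [0.5394, 0.0879, 0.0553]
ee_rot: [-0.06, 0.998, 0.0, -0.0]
ft_force: [0.1, 0.1, 0.0]
grip_width: 0.001
grasp_force: 0.0
t 3.6 box xy -0.0003 0.1306 z 0.0553 tool yaw err -0.014528427742334316 [0.1 0.1 0. ] 0.0008533233942555525
cover ((559.4384765625, -49.88036346435547), (124.39607238769531, 152.4486541748047), 7.190120697021484) z [0.07130327 0.07379443 0.07638933] [[ 488.   18.]
 [ 507. -133.]
 [ 631. -118.]
 [ 612.   34.]]
red 27 [ 0.6302 -0.0095  0.099 ] zmax 0.1017
red 27 [ 0.4692 -0.0291  0.0992] zmax 0.103
```

View pics/c2.png

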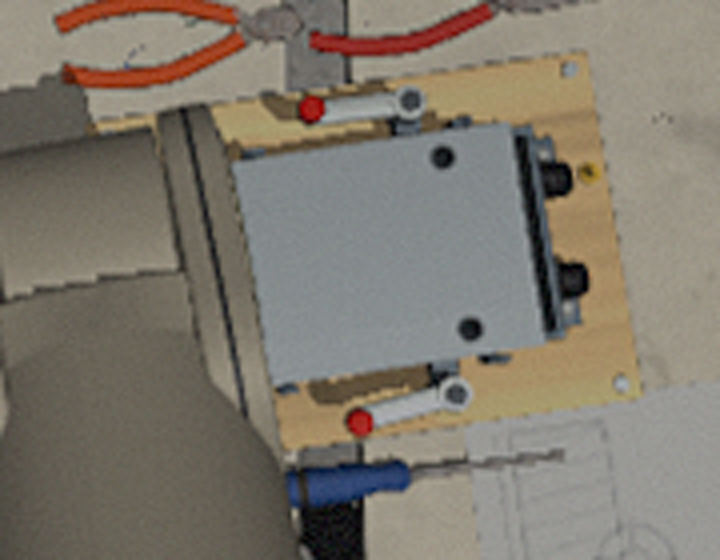

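The view shows the cover unmoved (its right edge still at about x=530 in the crop), and there is no contact force yet. I'll push on slowly.

```bash
for i in 1 ; do python3 -m creep '{"slide":[[0,-0.002,0],[0,-0.002,0],[0,-0.002,0],[0,-0.002,0],[0,-0.002,0]],"twist":[0,0,0,0,0]}'; done; python3 -c "
from h import *
rel();fit(*manip.camera('top'))"
```

```text
clock: 4.28
position: [0.5406, 0.078, 0.0553]
ee_rot: [-0.061, 0.998, 0.0, -0.0]
ft_force: [-0.5, 3.2, 0.1]
grip_width: 0.001
grasp_force: 1.3
t 4.275 box xy -0.0003 0.1206 z 0.0553 tool yaw err -0.002075393925338176 [-0.5  3.2  0.1] 0.0011788339621787484
cover ((561.1564331054688, -64.29315948486328), (124.7125473022461, 146.7541046142578), 7.4750518798828125) z [0.07098423 0.07378716 0.07631204] [[ 490.    0.]
 [ 509. -145.]
 [ 633. -129.]
 [ 613.   17.]]
red 26 [ 0.6303 -0.0097  0.0982] zmax 0.1008
red 26 [ 0.4693 -0.0293  0.099 ] zmax 0.1022
```

```bash
python3 -m creep '{"slide":[[0,-0.0015,0],[0,-0.0015,0],[0,-0.0015,0],[0,-0.0015,0]],"twist":[0,0,0,0]}'; python3 -c "
from h import *
rel();fit(*manip.camera('top'))"
```

```text
clock: 4.82
position: [0.5414, 0.0715, 0.0553]
ee_rot: [-0.06, 0.998, -0.0, 0.0]
ft_force: [0.0, -0.2, 0.4]
grip_width: -0.004
grasp_force: 0.0
t 4.825 box xy -0.0003 0.1141 z 0.0553 tool yaw err -0.02331859811434356 [ 0.  -0.2  0.4] -0.003729273244702293
cover ((560.1480712890625, -71.43679809570312), (120.75991821289062, 138.65057373046875), 6.976755142211914) z [0.06416966 0.06686179 0.06947638] [[ 492.  -10.]
 [ 509. -148.]
 [ 629. -133.]
 [ 612.    5.]]
red 26 [ 0.6302 -0.0095  0.0986] zmax 0.1026
red 28 [ 0.4684 -0.029   0.0994] zmax 0.1027
```

The cover dropped 7 mm (top at 0.067) with zero residual force, so it's seated. Now I'll retreat and go round to the near knob.

```bash
python3 -m creep '{"slide":[[0,0.013,0],[0,0.013,0],[0,0,-0.025],[0,0,-0.03],[0.03,0,-0.02],[0.04,-0.02,0],[0.045,-0.04,0],[0,-0.05,0]],"twist":[0,0,0,0,0,0,0,0]}'
python3 - <<'E'
from h import *
rel();p,d=manip.camera('top');W=fit(p,d);cv2.imwrite('pics/t3.png',p)
K=(W[...,2]>.06)&(W[...,2]<.072)&(abs(W[...,0]-.57)<.1)&(abs(W[...,1]+.04)<.12);P=W[K]
A=np.c_[P[:,:2]-P[:,:2].mean(0),np.ones(len(P))];print('tilt,h',np.linalg.lstsq(A,P[:,2],rcond=None)[0])
E
```

```text
clock: 5.88
position: [0.435, -0.0245, 0.1302]
ee_rot: [-0.062, 0.998, 0.001, -0.0]
ft_force: [2.1, 0.5, 0.1]
grip_width: -0.001
grasp_force: 0.0
t 5.875 box xy -0.1176 0.0317 z 0.1302 tool yaw err 0.19528226403954818 [2.1 0.5 0.1] -0.0011261100056622496
cover ((555.7786865234375, -40.70147705078125), (120.46778106689453, 200.10067749023438), 6.9023590087890625) z [0.06411722 0.06688132 0.06942739] [[ 484.   51.]
 [ 508. -147.]
 [ 628. -133.]
 [ 604.   66.]]
red 26 [ 0.6303 -0.0096  0.0987] zmax 0.1012
tilt,h [-0.0024907   0.00040514  0.06685598]
```

Cover centre is within 1 mm of the seat and it lies flat. Next is the near catch.

```bash
python3 -m creep '{"slide":[[0,-0.004,0.023],[0,-0.004,0.023],[-0.006,0,0],[-0.006,0,0],[-0.006,0,0],[-0.006,-0.002,0],[-0.006,-0.002,0],[-0.006,-0.003,0]],"twist":[0,0,0,0,0,0,0,0]}'
python3 -m creep '{"slide":[[-0.006,-0.003,0],[-0.006,-0.003,0],[-0.007,-0.003,0],[-0.007,-0.003,0],[0.003,0,0],[0,0,0]],"twist":[0,0,0,0,0,0]}'
python3 - <<'E'
from h import *
rel();p,d=manip.camera('scene');cv2.imwrite('pics/s4.png',cv2.resize(p[180:340,180:420],None,fx=3,fy=3));W=cloud('scene',p,d)
b,g,r=[p[...,i].astype(int) for i in range(3)];m=(r>110)&(g<60)&(b<60)&(W[...,2]>.07)&(W[...,2]<.12)&(abs(W[...,1])<.15)&(W[...,0]<.6)
print(m.sum(),np.median(W[m],0))
E
```

```text
clock: 6.92
position: [0.4754, -0.0357, 0.0844]
ee_rot: [-0.061, 0.998, 0.0, 0.0]
ft_force: [-0.6, 0.8, -0.1]
grip_width: 0.001
grasp_force: 0.6
clock: 7.68
position: [0.4995, -0.0446, 0.0844]
ee_rot: [-0.061, 0.998, 0.0, 0.0]
ft_force: [-0.4, -0.7, -0.3]
grip_width: 0.002
grasp_force: 0.0
t 7.675 box xy -0.0559 0.0039 z 0.0844 tool yaw err 0.0017035145241379723 [-0.4 -0.7 -0.3] 0.0022571377703527206
19 [ 0.51755687 -0.04903729  0.09039798]
```

View pics/s4.png

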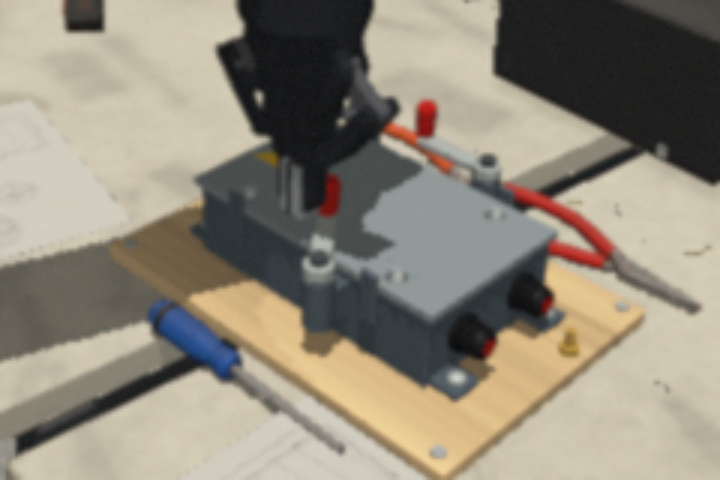

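The picture shows the fingers behind the near knob, at crop (330,195), with the bar swung roughly 55° across the cover. I'll go round to its +y side and push it home.

```bash
python3 -m creep '{"slide":[[0,0.014,0],[0,0.014,0],[-0.013,0,0],[-0.013,0,0],[0,-0.006,0],[0,-0.006,0],[0,-0.006,0],[0,-0.006,0]],"twist":[0,0,0,0,0,0,0,0]}'
python3 -m creep '{"slide":[[0,-0.005,0],[0,-0.004,0],[0,-0.003,0],[0,-0.002,0],[0,0,0]],"twist":[0,0,0,0,0]}'; python3 -c "from h import *;rel()"
```

```text
clock: 8.72
position: [0.5249, -0.0379, 0.0846]
ee_rot: [-0.061, 0.998, 0.0, 0.001]
ft_force: [0.6, 2.7, 0.8]
grip_width: 0.002
grasp_force: 1.3
clock: 9.35
position: [0.526, -0.0518, 0.0842]
ee_rot: [-0.06, 0.998, -0.0, -0.0]
ft_force: [-0.1, 0.7, 0.2]
grip_width: 0.001
grasp_force: 0.2
t 9.35 box xy -0.0305 -0.0065 z 0.0842 tool yaw err -0.019053272266290833 [-0.1  0.7  0.2] 0.0007850777026291409
```

Keep nudging until the stop shows in the force.

```bash
python3 -m creep '{"slide":[[0,-0.001,0],[0,-0.001,0],[0,0,0]],"twist":[0,0,0]}';python3 -m creep '{"slide":[[0,-0.001,0],[0,0,0]],"twist":[0,0]}'; python3 -c "from h import *;rel()"
```

```text
clock: 9.72
position: [0.5264, -0.0536, 0.0843]
ee_rot: [-0.061, 0.998, 0.0, -0.0]
ft_force: [0.2, 1.7, 1.0]
grip_width: 0.001
grasp_force: 0.5
clock: 9.98
position: [0.5266, -0.0546, 0.0843]
ee_rot: [-0.061, 0.998, 0.0, -0.0]
ft_force: [0.7, 1.2, -0.0]
grip_width: 0.002
grasp_force: 0.5
t 9.975 box xy -0.0303 -0.0093 z 0.0843 tool yaw err 0.0001291146806750021 [ 0.7  1.2 -0. ] 0.0015973986373004612
```

```bash
python3 -m creep '{"slide":[[0,-0.001,0],[0,0,0]],"twist":[0,0]}';python3 -m creep '{"slide":[[0,-0.001,0],[0,0,0]],"twist":[0,0]}'; python3 -c "from h import *;rel()"
```

```text
clock: 10.22
position: [0.5267, -0.0556, 0.0843]
ee_rot: [-0.061, 0.998, 0.0, 0.0]
ft_force: [0.9, 2.2, 1.2]
grip_width: 0.0
grasp_force: 0.5
clock: 10.48
position: [0.5269, -0.0566, 0.0843]
ee_rot: [-0.061, 0.998, 0.0, 0.0]
ft_force: [0.6, 0.9, -0.1]
grip_width: 0.003
grasp_force: 0.5
t 10.475 box xy -0.0302 -0.0113 z 0.0843 tool yaw err -0.0050061928201330375 [ 0.6  0.9 -0.1] 0.0028841622883460883
```

```bash
for i in 1; do python3 -m creep '{"slide":[[0,-0.001,0],[0,-0.001,0],[0,0,0]],"twist":[0,0,0]}'; done; python3 - <<'E'
from h import *
rel();p,d=manip.camera('scene');W=cloud('scene',p,d)
b,g,r=[p[...,i].astype(int) for i in range(3)];m=(r>110)&(g<60)&(b<60)&(W[...,2]>.07)&(W[...,2]<.12)&(abs(W[...,1])<.15)&(W[...,0]<.6)
print(m.sum(),np.median(W[m],0));cv2.imwrite('pics/s5.png',cv2.resize(p[180:340,180:420],None,fx=3,fy=3))
E
```

```text
clock: 10.85
position: [0.527, -0.0574, 0.0843]
ee_rot: [-0.061, 0.998, 0.001, -0.0]
ft_force: [0.5, 6.0, 0.9]
grip_width: -0.004
grasp_force: 2.8
t 10.85 box xy -0.0302 -0.0121 z 0.0843 tool yaw err 0.0518847054535172 [0.5 6.  0.9] -0.00440948525477695
38 [ 0.53196478 -0.08080917  0.09243109]
```

View pics/s5.png

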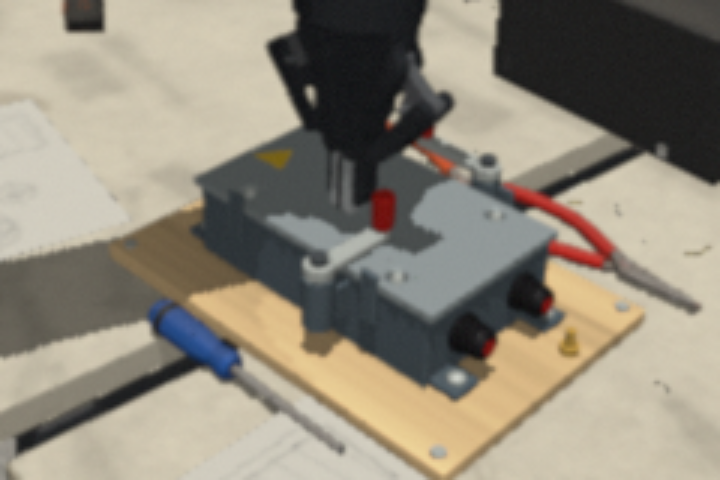

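The near bar is straight across the cover, with the knob at crop (383,210) and 6 N at the stop. Now the far catch, mirrored.

```bash
python3 -m creep '{"slide":[[0,0.008,0],[0,0.008,0],[0,0,-0.023],[0,0,-0.023],[-0.035,0.005,0],[-0.035,0.006,0],[-0.035,0.006,0],[-0.034,0.006,0]],"twist":[0,0,0,0,0,0,0,0]}'
python3 -m creep '{"slide":[[0,0,0],[0,0,0.023],[0,0,0.023],[0,0,0]],"twist":[0,0,0,0]}'; python3 -c "from h import *;rel()"
```

```text
clock: 11.9
position: [0.6612, -0.0023, 0.13]
ee_rot: [-0.061, 0.998, -0.0, -0.0]
ft_force: [0.2, 1.0, 0.0]
grip_width: 0.0
grasp_force: 0.0
clock: 12.4
position: [0.6585, -0.0031, 0.0826]
ee_rot: [-0.06, 0.998, -0.0, -0.002]
ft_force: [-0.0, -0.9, 0.7]
grip_width: -0.002
grasp_force: 0.0
t 12.4 box xy 0.1069 0.0258 z 0.0826 tool yaw err -0.019808217833173103 [-0.  -0.9  0.7] -0.002298916076136604
```

```bash
python3 -m creep '{"slide":[[0.006,0,0],[0.006,0,0],[0.006,0,0],[0.006,-0.002,0],[0.006,-0.003,0],[0.006,-0.003,0],[0.006,-0.004,0],[0.006,-0.005,0]],"twist":[0,0,0,0,0,0,0,0]}'
python3 -m creep '{"slide":[[0.005,-0.004,0],[-0.003,0,0],[0,0.014,0],[0,0.014,0],[0.013,0,0],[0.012,0,0],[0,0,0]],"twist":[0,0,0,0,0,0,0]}'; python3 - <<'E'
from h import *
rel();p,d=manip.camera('scene');W=cloud('scene',p,d)
b,g,r=[p[...,i].astype(int) for i in range(3)];m=(r>110)&(g<60)&(b<60)&(W[...,2]>.07)&(W[...,2]<.12)&(abs(W[...,1])<.15)
for x in(m&(W[...,0]<.55),m&(W[...,0]>=.55)):print(x.sum(),np.median(W[x],0))
cv2.imwrite('pics/s6.png',cv2.resize(p[180:340,180:420],None,fx=3,fy=3))
E
```

```text
clock: 13.4
position: [0.6143, -0.026, 0.0843]
ee_rot: [-0.061, 0.998, 0.0, -0.0]
ft_force: [0.8, 1.3, 0.1]
grip_width: -0.001
grasp_force: 0.6
clock: 14.28
position: [0.584, -0.0059, 0.0845]
ee_rot: [-0.06, 0.998, 0.0, -0.0]
ft_force: [0.1, 0.3, 0.3]
grip_width: 0.001
grasp_force: 0.0
t 14.275 box xy 0.0326 0.0321 z 0.0845 tool yaw err -0.060238511170808806 [0.1 0.3 0.3] 0.0008514644424311636
69 [ 0.53229826 -0.08020541  0.09215922]
39 [ 0.58719507 -0.0380336   0.09028325]
```

View pics/s6.png

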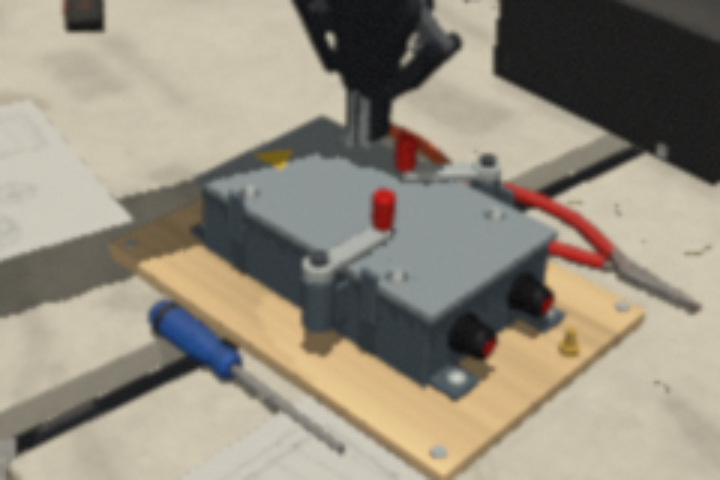

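The far knob is at crop (405,152), part-way over, with the fingers on its +y side. The near catch is still home, so I'll push the far one to its stop.

```bash
python3 -m creep '{"slide":[[0.002,-0.006,0],[0.002,-0.006,0],[0,-0.006,0],[0,-0.006,0],[0,-0.006,0],[0,-0.005,0],[0,-0.004,0],[0,-0.002,0]],"twist":[0,0,0,0,0,0,0,0]}'
python3 -m creep '{"slide":[[0,-0.001,0],[0,-0.001,0],[0,-0.001,0],[0,0,0]],"twist":[0,0,0,0]}'; python3 -c "from h import *;rel()"
```

```text
clock: 15.32
position: [0.586, -0.0467, 0.0843]
ee_rot: [-0.06, 0.998, -0.0, 0.0]
ft_force: [-0.6, 0.9, -0.0]
grip_width: -0.001
grasp_force: 0.7
clock: 15.82
position: [0.5864, -0.0493, 0.0843]
ee_rot: [-0.061, 0.998, -0.0, 0.0]
ft_force: [-0.2, 0.5, 0.8]
grip_width: 0.002
grasp_force: 0.5
t 15.825 box xy 0.0298 -0.0113 z 0.0843 tool yaw err -0.0036179327399565864 [-0.2  0.5  0.8] 0.0019778121434228936
```

```bash
python3 -m creep '{"slide":[[0,-0.001,0],[0,-0.001,0],[0,0,0]],"twist":[0,0,0]}'; python3 -c "from h import *;rel()"
```

```text
clock: 16.2
position: [0.5865, -0.0501, 0.0842]
ee_rot: [-0.061, 0.998, 0.001, -0.0]
ft_force: [-2.6, 4.1, 1.3]
grip_width: 0.003
grasp_force: 2.7
t 16.2 box xy 0.0297 -0.0121 z 0.0842 tool yaw err 0.04946799751368758 [-2.6  4.1  1.3] 0.002900885621009264
```

That's the stop, at the same reach as the near side. I'll retreat and check.

```bash
python3 -m creep '{"slide":[[0,0.01,0],[0,0.01,0],[0,0,-0.03],[0,0,-0.04],[0,0.03,-0.03],[0,0.05,0],[0,0.05,0],[0,0.05,0]],"twist":[0,0,0,0,0,0,0,0]}'
python3 -m creep '{"slide":[[0,0.05,0],[0,0.05,0],[0,0,0]],"twist":[0,0,0]}'
python3 - <<'E'
from h import *
rel();p,d=manip.camera('top');fit(p,d)
X=np.array([np.cos(.1213),np.sin(.1213)]);Y=np.array([-X[1],X[0]])
for k in((-24,-30),(24,-30)):print('expected knob',np.array([.5555,-.0417])+(X*k[0]+Y*k[1])/1000)
cv2.imwrite('pics/c7.png',cv2.resize(p[140:290,230:410],None,fx=4,fy=4,interpolation=cv2.INTER_CUBIC))
E
```

```text
clock: 17.2
position: [0.562, 0.1493, 0.1846]
ee_rot: [-0.061, 0.998, 0.0, 0.0]
ft_force: [0.4, -0.0, -0.3]
grip_width: 0.003
grasp_force: 0.0
clock: 17.58
position: [0.5484, 0.2522, 0.1839]
ee_rot: [-0.064, 0.998, 0.001, -0.0]
ft_force: [0.9, -0.9, 0.6]
grip_width: -0.001
grasp_force: 0.0
t 17.575 box xy 0.0285 0.2926 z 0.1839 tool yaw err 0.4331992281803423 [ 0.9 -0.9  0.6] -0.000578388546064527
cover ((555.8954467773438, -40.99800109863281), (146.40980529785156, 200.75279235839844), 6.960482597351074) z [0.0642102  0.06693249 0.0712185 ] [[ 471.   50.]
 [ 495. -150.]
 [ 641. -132.]
 [ 616.   68.]]
red 28 [ 0.5829 -0.069   0.0991] zmax 0.1019
red 29 [ 0.5354 -0.0746  0.0989] zmax 0.1014
expected knob [ 0.53530643 -0.07438363]
expected knob [ 0.58295373 -0.0685755 ]
```

View pics/c7.png

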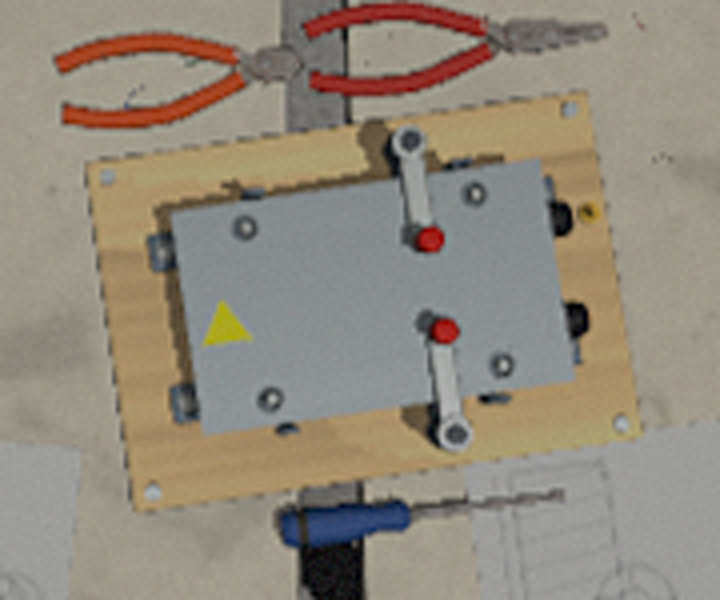

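The picture shows pins in all four holes, both bars straight across with knobs at crop (430,240) and (445,330), both within 1 mm of where they should be, and the tools untouched. Handing in.

```bash
python3 -c "from workcell import manip;print(manip.hand_in())"
```

```text
the job is handed in; nothing more can be done
None
```

The cover is seated flat over all four pins, both catches are swung fully across to their stops, the tools are untouched, and the job was handed in at about 18 s of the 64 s allowed.

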